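# Find the tin with the baking weight

### The arm

A 6-joint arm with a two-finger parallel gripper is mounted at the origin on a cart in front of the work surface, level with it; the furniture and walls round the work are solid. World frame = base frame: x ahead of the robot, y to its left, z up, the work surface at z = 0. Lengths are in m, angles in rad, forces in N, time in s.
With the tool pointing down it reaches from about 0.325 to 0.775 m from the base axis. Payload 9.3 kg.
Tool frame: the origin (TCP) lies midway between the tips of the shut fingers; the grasp point (between the pads) lies 19 mm behind it; z points along the fingers, x is the direction in which the jaws open and shut, and the axes are right-handed (so a half turn about z gives the same grasp; the last joint's range is limited). The gripper opens to 85 mm and grips with 20 to 120 N. Pads are 22 mm wide; open, the fingers measure 114 mm over their backs; the gripper's body (76 mm by 85 mm) begins 54 mm behind the grasp point. The pads swing forward as they close: fully open they stand 13 mm farther back than shut.
Start: joints at [1.195, 0.259, 0.021, 1.334, 0, 1.418], TCP at [0.122, 0.536, 0.231] pointing down, gripper open.
Joint ranges: [-3.04, 3.04], [-0.91, 1.82], [-1.04, 1.36], [-1.92, 1.95], [-1.52, 1.45], [-3.14, 3.14]. Speed limits (rad/s): [2.22, 2.22, 2.79, 3.14, 3.14, 3.14].

### API

Orientations are given as a 3x3 rotation matrix whose columns are the frame's x, y, z axes.
In Python, from plant import manip, eyes gives the robot as it stands.
- The arm moves only by the tool apply_moves, never from a script. Its argument "increments" is a list of rows, each an object with "translation": the shift along the tool's x, y, z in mm, a list of three; "turn": the turn about the tool's z in rad. In form: [{"translation": [tx, ty, tz], "turn": turn}, ...]. A call has 1 to 20 rows; each row is the pose to reach, as a shift and turn from the pose measured when the call began, along the tool's axes at that moment; what a row does not reach only later rows make up. A row lasts 1/10 s, in which the tool goes at most 50 mm and 8.59 degrees, less where a joint would pass 70% of its speed; a pose out of reach is approached as far as the arm can. A call with a gripper value outside its range is refused whole. "gripper" is the gripper's target within -1 to 1 (fully open at 1, half-way at 0, shut at -1), set as the call begins (left out, the last holds). The fingers move at their own pace and stop on an object; "force" is the grip in N (left out, the last holds). Time passes only in rows, so rows that repeat a pose let the fingers close. It gives the time, the measured TCP pose, the force and the opening at its end, in the units of the state.
- manip.sense(): the state, without advancing time (a new reading comes with each control period).
- eyes.capture(name): name is "side" or "top"; returns the picture (384x512x3 uint8, red, green, blue); there is no depth.
- eyes.camera_params(name): a dict with "fx", "fy", "cx", "cy" (pixels), "k1" (the pictures are not rectified: a ray, as slopes to the right and down, at radius r is drawn at 1 + k1 r^2 times it, then the intrinsics apply), "R" (3x3) and "t" (3): a world point X has camera coordinates R X + t. Camera axes: x right, y down, z forward; pixel columns grow to the right and rows downward; lengths in m; the calibration is good to about 2 mm. A picture is of the moment at which its call begins. camera_params takes no time and is no camera call.
- manip.sign_off(): hands the job in, once; it reports no verdict.
The state is a dict: "time_s": time; "q": joint angles; "joint_velocities": joint speeds; "joint_torque": joint torques, N m; "tcp_pos": TCP position; "ee_rot": TCP orientation; "wrist_force": force on the tool from outside, world axes, zero at the start; "moment": the same for the moment, N m; "grip_width": finger opening in m.
Only numpy, scipy, OpenCV 4.12 (cv2) and the standard library are available. Lean on these libraries where they do the work, as an engineer would, in place of code of your own. Each camera call takes 0.05 s, during which the arm holds its last target.

### The job

Three identical green tins with steel lids stand on the table: one holds a steel baking weight, the other two are empty. Find the heavy one by lifting and stand it upright in the round metal baking tray; leave the two empty tins standing upright on the table, outside the tray. Set tins down gently, never dropping one or knocking one over.

Things in the scene. Friction and masses are not known exactly. Their poses are not given: they have to be found in the camera images.
- tin_a_center (a point): centre, half-way up, of one of three identical closed round tins (green sides, bright steel lid and bands; 52 mm across, 75 mm high, centre 37.5 mm above the foot; z up along its axis). One of the three is heavy, about 430 to 600 g all told, the other two weigh about 110 g each; neither look nor place nor name tells which, and it changes from start to start
- tin_b_center (a point): centre, half-way up, of one of three identical closed round tins (green sides, bright steel lid and bands; 52 mm across, 75 mm high, centre 37.5 mm above the foot; z up along its axis). One of the three is heavy, about 430 to 600 g all told, the other two weigh about 110 g each; neither look nor place nor name tells which, and it changes from start to start
- tin_c_center (a point): centre, half-way up, of one of three identical closed round tins (green sides, bright steel lid and bands; 52 mm across, 75 mm high, centre 37.5 mm above the foot; z up along its axis). One of the three is heavy, about 430 to 600 g all told, the other two weigh about 110 g each; neither look nor place nor name tells which, and it changes from start to start
- tray_floor (a point): centre of the inner floor of a round shallow aluminium baking tray, fixed to the table: floor 3 mm above the table and flat out to 70 mm from the centre, low rim 14 mm high and 165 mm across outside; z up
There are look-alikes about, which are no part of the job. There is more than one size of the part that bears tray_floor; the job needs the larger. Leave any brown or red look-alike of the part that bears tin_a_center alone.

How it is judged:
At the end, for the whole second after the job is handed in: The heavy tin stands upright on the tray's floor, its centre within 42 mm of the tray's centre; the two light tins stand upright on the table (within 7 degrees), clear of the tray (centres over 95 mm from the tray's); all are released and at rest (((horizontal distance between tin_a_center and tray_floor below 0.042 m and z of tin_a_center in the frame of tray_floor below 0.043 m and contact force between tin_a and tray above 2.5 N and contact force between each of tin_b, tin_c and tray below 0.05 N and horizontal distance between each of tin_b_center, tin_c_center and tray_floor above 0.095 m and height (world z) of each of tin_b_center, tin_c_center below 0.044 m) or (horizontal distance between tin_b_center and tray_floor below 0.042 m and z of tin_b_center in the frame of tray_floor below 0.043 m and contact force between tin_b and tray above 2.5 N and contact force between each of tin_a, tin_c and tray below 0.05 N and horizontal distance between each of tin_a_center, tin_c_center and tray_floor above 0.095 m and height (world z) of each of tin_a_center, tin_c_center below 0.044 m) or (horizontal distance between tin_c_center and tray_floor below 0.042 m and z of tin_c_center in the frame of tray_floor below 0.043 m and contact force between tin_c and tray above 2.5 N and contact force between each of tin_a, tin_b and tray below 0.05 N and horizontal distance between each of tin_a_center, tin_b_center and tray_floor above 0.095 m and height (world z) of each of tin_a_center, tin_b_center below 0.044 m)) and angle between each of tin_a_center, tin_b_center, tin_c_center's own z axis and vertical below 0.12 rad and linear speed of each of tin_a, tin_b, tin_c below 0.02 m/s and contact force between the fingers and tin_a below 0.05 N and contact force between the fingers and tin_b below 0.05 N and contact force between the fingers and tin_c below 0.05 N); the robot touches nothing.
It fails at once if a tin is knocked over (tilted more than 40 degrees) (angle between any of tin_a_center, tin_b_center, tin_c_center's own z axis and vertical above 0.7 rad).
It fails at once if a tin is dropped or thrown (moves faster than 0.6 m/s while out of the fingers, a fall of about 2 cm) ((linear speed of tin_a above 0.6 m/s and contact force between the fingers and tin_a below 0.05 N) or (linear speed of tin_b above 0.6 m/s and contact force between the fingers and tin_b below 0.05 N) or (linear speed of tin_c above 0.6 m/s and contact force between the fingers and tin_c below 0.05 N)).
It also fails if it takes over 72 s, if anything falls off the work surface, if the arm or the gripper's body presses on something with over 40 N, if the wrist force passes 120 N, or if a joint passes its speed limit or range.

## Working session

There is one attempt and no reset: what is moved stays moved. The work goes in short steps, Python scripts to look and compute and a tool call to move; the robot and the scene stay as the last step left them, time stands still between calls to the robot, and variables do not carry over. Pictures are saved under pics/ and viewed, and the job is handed in when it is done.

Besides the shell and the picture viewer there is one more tool, called after "Call:" in YAML: its name, and indented under it one key for each argument. apply_moves: Moves the arm, as the interface text tells. Its arguments: {"type":"object","properties":{"increments":{"type":"array"},"gripper":{"type":"number"},"force":{"type":"number"}},"required":["increments"]}

```bash
mkdir -p pics; ls
python3 - <<'E'
from plant import manip, eyes
import cv2
s=manip.sense()
for k in s: print(k,s[k])
for n in("side","top"):
    cv2.imwrite(f"pics/{n}0.png",cv2.cvtColor(eyes.capture(n),cv2.COLOR_RGB2BGR)); print(eyes.camera_params(n))
E
```

```text
pics
time_s 0.0
q [ 1.19538543e+00  2.59205846e-01  2.07867737e-02  1.33370802e+00
 -8.28699345e-06  1.41819653e+00]
joint_velocities [ 1.01448494e-03 -6.25639702e-05  1.08056108e-03 -9.34443940e-04
  5.32392162e-04 -1.65492566e-03]
joint_torque [-1.40608816e-03 -5.55647457e+01  3.44524348e+01  1.38408219e-02
 -2.84075686e-04  1.74602826e-05]
tcp_pos [0.12144097 0.53614735 0.2306686 ]
ee_rot [[ 2.20971788e-01  9.75280082e-01 -4.80223452e-04]
 [ 9.75279311e-01 -2.20972225e-01 -1.24112982e-03]
 [-1.31656524e-03 -1.94097320e-04 -9.99999114e-01]]
wrist_force [-0.65147103 -0.22482463 -0.81025214]
moment [ 0.01964534 -0.00861716 -0.00714452]
grip_width 0.08555058141127797
{'fx': 348.18364930210305, 'fy': 348.18364930210305, 'cx': 253.7817465299465, 'cy': 187.30355454580138, 'k1': 0.03363449854021558, 'R': array([[-0.99107658, -0.13190333, -0.01920215],
       [-0.06982569,  0.63646951, -0.76813472],
       [ 0.11354111, -0.75993952, -0.64000026]]), 't': array([0.48444411, 0.08371783, 1.02582624])}
{'fx': 369.2822429365614, 'fy': 369.2822429365614, 'cx': 253.86135083358425, 'cy': 188.38512121677428, 'k1': -0.11885592732318692, 'R': array([[ 0.01386624, -0.99988114, -0.00673989],
       [-0.9969228 , -0.01330448, -0.07725234],
       [ 0.07715349,  0.00779035, -0.99698879]]), 't': array([0.01377144, 0.49663801, 0.95986283])}
```

View pics/side0.png

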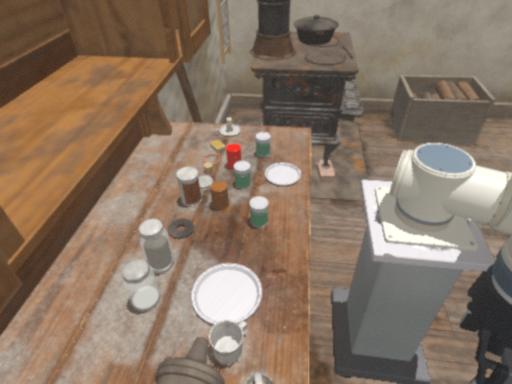

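View pics/top0.png

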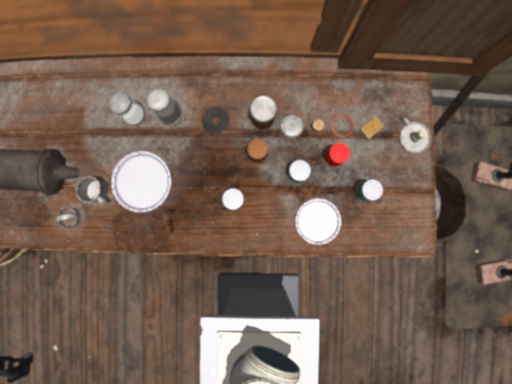

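The top view shows green tins with lids at (233,199), (300,171) and (371,190), the large tray at (141,182), and the small tray at (318,221). A red tin is at (339,154) and a brown one at (257,149). The side view agrees: tins at (259,212), (243,175) and (263,145), large tray at (227,294).

```bash
cat > h.py <<'E'
import numpy as np, cv2
from plant import manip, eyes
def ray(name,uv):
    p=eyes.camera_params(name); k=p["k1"]
    d=np.array([(uv[0]-p["cx"])/p["fx"],(uv[1]-p["cy"])/p["fy"]]); u=d.copy()
    for _ in range(30): u=d/(1+k*(u@u))
    R,t=np.array(p["R"]),np.array(p["t"])
    return -R.T@t, R.T@np.array([u[0],u[1],1])
def onz(name,uv,z):
    c,d=ray(name,uv); return c+d*(z-c[2])/d[2]
def proj(name,X):
    p=eyes.camera_params(name); c=p["R"]@np.array(X)+p["t"]; u=c[:2]/c[2]; u=u*(1+p["k1"]*(u@u))
    return u*p["fx"]+[p["cx"],p["cy"]]
def blob(im,uv,w,thr=(70,150)):
    # bright, unsaturated component near uv
    hsv=cv2.cvtColor(im,cv2.COLOR_RGB2HSV)
    m=((hsv[...,1]<thr[0])&(hsv[...,2]>thr[1])).astype(np.uint8)
    r=np.zeros_like(m);u,v=map(int,uv);r[v-w:v+w,u-w:u+w]=1
    m*=r
    cs,_=cv2.findContours(m,cv2.RETR_EXTERNAL,cv2.CHAIN_APPROX_NONE)
    c=max(cs,key=cv2.contourArea); return cv2.fitEllipse(cv2.convexHull(c))
E
python3 - <<'E'
from h import *
T=eyes.capture("top");S=eyes.capture("side")
for n,a,b,z,w in [("t1",(233,199),(259,204),.075,16),("t2",(300,171),(243,168),.075,16),("t3",(371,190),(263,137),.075,15),("tray",(141,182),(227,294),.013,38),("small",(318,221),(283,174),.013,27)]:
    for nm,im,uv in (("top",T,a),("side",S,b)):
        e=blob(im,uv,w); print(n,nm,np.round(e[0],1),np.round(e[1],1),onz(nm,e[0],z).round(4))
for n,uv,z in [("brown",(257,149),.075),("red",(339,154),.075),("tall",(263,108),.1),("mug",(92,188),.08),("jar",(163,104),.12),("lid",(291,126),.02)]: print(n,onz("top",uv,z).round(3))
E
```

```text
t1 top [232.5 198.6] [21.3 21.6] [0.4658 0.073  0.075 ]
t1 side [258.6 202.2] [14.4 19.8] [0.4638 0.0751 0.075 ]
t2 top [299.7 170. ] [21.  21.4] [ 0.5399 -0.0946  0.075 ]
t2 side [244.6 162.1] [22.5 24.3] [ 0.5319 -0.1103  0.075 ]
t3 top [372.5 189.4] [21.  21.3] [ 0.4935 -0.2796  0.075 ]
t3 side [259.  133.6] [12.  26.1] [ 0.5069 -0.2896  0.075 ]
tray top [140.2 181.2] [60.9 62.7] [0.5122 0.3287 0.013 ]
tray side [213.9 296.2] [84.9 98.6] [0.537  0.3434 0.013 ]
small top [317.9 221.3] [46.8 47.3] [ 0.4115 -0.1508  0.013 ]
small side [282.1 172.8] [23.3 38.7] [ 0.4117 -0.1474  0.013 ]
brown [0.592 0.014 0.075]
red [ 0.582 -0.194  0.075]
tall [ 0.691 -0.     0.1  ]
mug [0.487 0.434 0.08 ]
jar [0.694 0.246 0.12 ]
lid [ 0.666 -0.077  0.02 ]
```

Call:
apply_moves:
  increments:
    - {"translation":[-12,14,0],"turn":0}
    - {"translation":[-38,44,0],"turn":0}
    - {"translation":[-66,77,5],"turn":0}
    - {"translation":[-94,110,10],"turn":0}
    - {"translation":[-122,142,15],"turn":0}
    - {"translation":[-150,175,20],"turn":0}
    - {"translation":[-178,207,30],"turn":0}
    - {"translation":[-206,240,40],"turn":0}
    - {"translation":[-234,273,50],"turn":0}
    - {"translation":[-262,305,60],"turn":0}
    - {"translation":[-290,338,70],"turn":0}
    - {"translation":[-318,371,80],"turn":0}
    - {"translation":[-343,400,85],"turn":0}
    - {"translation":[-362,422,88],"turn":0}
    - {"translation":[-372,434,90],"turn":0}
    - {"translation":[-375,437,90],"turn":0}
    - {"translation":[-375,437,90],"turn":0}
    - {"translation":[-375,437,90],"turn":0}
    - {"translation":[-375,437,90],"turn":0}
  gripper: 1
  force: 40

```text
time_s: 2.1
tcp_pos: [0.4642, 0.0749, 0.1414]
ee_rot: [[0.219, 0.976, -0.0], [0.976, -0.219, -0.001], [-0.001, 0.0, -1.0]]
wrist_force: [-0.7, 0.4, -0.4]
grip_width: 0.0851
```

```bash
cat >> h.py <<'E'
def go(x,y,z):
    s=manip.sense(); R=np.array(s["ee_rot"]); d=np.array([x,y,z])-s["tcp_pos"]
    print("t",s["time_s"],"pos",np.array(s["tcp_pos"]).round(4),"w",round(s["grip_width"],4),"F",np.array(s["wrist_force"]).round(2),"xaxis",R[:,0].round(3),"-> mm",(R.T@d*1000).round(1))
E
python3 - <<'E'
from h import *
cv2.imwrite("pics/side1.png",cv2.resize(cv2.cvtColor(eyes.capture("side")[80:300,130:380],cv2.COLOR_RGB2BGR),None,fx=2.5,fy=2.5))
go(.465,.0735,.018)
E
```

```text
t 2.15 pos [0.4643 0.0748 0.1414] w 0.0854 F [-0.64  1.06  0.4 ] xaxis [ 0.219  0.976 -0.001] -> mm [ -1.    0.9 123.4]
```

View pics/side1.png

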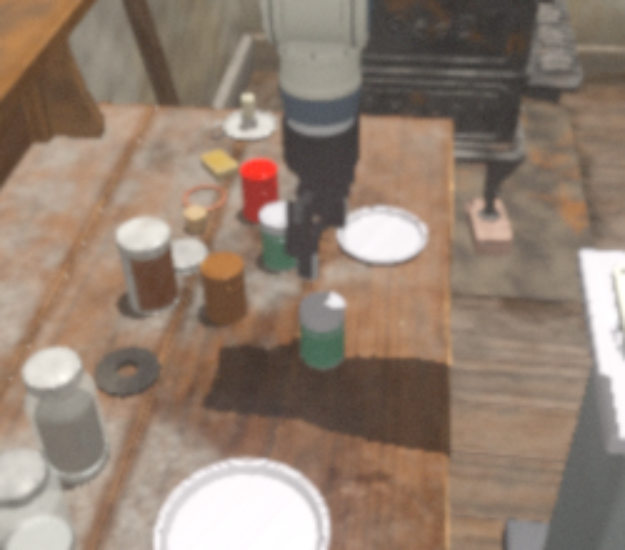

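The gripper is open above tin 1 (crop pixel (322,330)), aligned. I'll descend and grip.

Call:
apply_moves:
  increments:
    - {"translation":[-1,1,10],"turn":0}
    - {"translation":[-1,1,30],"turn":0}
    - {"translation":[-1,1,52],"turn":0}
    - {"translation":[-1,1,74],"turn":0}
    - {"translation":[-1,1,94],"turn":0}
    - {"translation":[-1,1,110],"turn":0}
    - {"translation":[-1,1,119],"turn":0}
    - {"translation":[-1,1,123],"turn":0}
    - {"translation":[-1,1,123],"turn":0}
    - {"translation":[-1,1,123],"turn":0}

```text
time_s: 3.15
tcp_pos: [0.4654, 0.0736, 0.0189]
ee_rot: [[0.219, 0.976, 0.001], [0.976, -0.219, -0.001], [-0.0, 0.001, -1.0]]
wrist_force: [-0.1, 1.0, -0.3]
grip_width: 0.0855
```

Call:
apply_moves:
  increments:
    - {"translation":[0,0,0],"turn":0}
    - {"translation":[0,0,0],"turn":0}
    - {"translation":[0,0,0],"turn":0}
    - {"translation":[0,0,0],"turn":0}
    - {"translation":[0,0,0],"turn":0}
    - {"translation":[0,0,0],"turn":0}
    - {"translation":[0,0,0],"turn":0}
    - {"translation":[0,0,0],"turn":0}
    - {"translation":[0,0,0],"turn":0}
    - {"translation":[0,0,0],"turn":0}
  gripper: -1
  force: 50

```text
time_s: 4.15
tcp_pos: [0.4658, 0.0735, 0.0197]
ee_rot: [[0.219, 0.976, 0.002], [0.976, -0.219, -0.001], [-0.0, 0.002, -1.0]]
wrist_force: [-1.7, 0.9, 7.5]
grip_width: 0.0509
```

```bash
python3 -c "
from h import *
go(.465,.0735,.018)"
```

```text
t 4.15 pos [0.4658 0.0735 0.0197] w 0.0509 F [-1.69  0.86  7.52] xaxis [ 0.219  0.976 -0.   ] -> mm [-0.2 -0.8  1.7]
```

Call:
apply_moves:
  increments:
    - {"translation":[0,0,-3],"turn":0}
    - {"translation":[0,0,-10],"turn":0}
    - {"translation":[0,0,-18],"turn":0}
    - {"translation":[0,0,-26],"turn":0}
    - {"translation":[0,0,-30],"turn":0}
    - {"translation":[0,0,-30],"turn":0}
    - {"translation":[0,0,-30],"turn":0}
    - {"translation":[0,0,-30],"turn":0}
    - {"translation":[0,0,-30],"turn":0}

```text
time_s: 5.05
tcp_pos: [0.4656, 0.0736, 0.0494]
ee_rot: [[0.219, 0.976, 0.002], [0.976, -0.219, -0.001], [-0.0, 0.002, -1.0]]
wrist_force: [-0.6, 1.0, -1.5]
grip_width: 0.0511
```

Run:
```python
from h import *
for i in range(3): cv2.imwrite("pics/side2.png",cv2.resize(cv2.cvtColor(eyes.capture("side")[80:300,130:380],cv2.COLOR_RGB2BGR),None,fx=2.5,fy=2.5)); go(.465,.0735,.018)
```

```text
t 5.1 pos [0.4655 0.0736 0.0494] w 0.0509 F [ 0.3   0.43 -0.98] xaxis [ 0.219  0.976 -0.   ] -> mm [-0.2 -0.6 31.4]
t 5.15 pos [0.4656 0.0736 0.0495] w 0.051 F [ 0.35 -0.03 -0.54] xaxis [ 0.219  0.976 -0.   ] -> mm [-0.2 -0.6 31.5]
t 5.2 pos [0.4657 0.0736 0.0495] w 0.0508 F [ 0.5   0.47 -0.17] xaxis [ 0.219  0.976 -0.   ] -> mm [-0.2 -0.7 31.5]
```

View pics/side2.png

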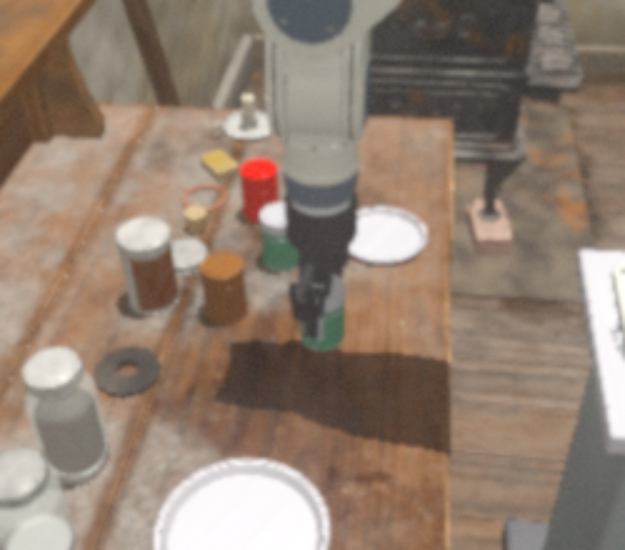

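Tin 1 is clear of the table and the force is only about -1 N, so it is light. I'll set it back down and go to tin 2.

Call:
apply_moves:
  increments:
    - {"translation":[0,0,5],"turn":0}
    - {"translation":[0,0,12],"turn":0}
    - {"translation":[0,0,19],"turn":0}
    - {"translation":[0,0,25],"turn":0}
    - {"translation":[0,0,28],"turn":0}
    - {"translation":[0,0,29],"turn":0}
    - {"translation":[0,0,30],"turn":0}
    - {"translation":[0,0,30],"turn":0}
    - {"translation":[0,0,30],"turn":0}

```text
time_s: 6.1
tcp_pos: [0.4659, 0.0735, 0.0198]
ee_rot: [[0.219, 0.976, 0.002], [0.976, -0.219, -0.001], [-0.0, 0.003, -1.0]]
wrist_force: [-0.7, -0.5, 0.0]
grip_width: 0.0507
```

Call:
apply_moves:
  increments:
    - {"translation":[0,0,0],"turn":0}
    - {"translation":[0,0,0],"turn":0}
    - {"translation":[0,0,0],"turn":0}
    - {"translation":[0,0,0],"turn":0}
    - {"translation":[0,0,0],"turn":0}
    - {"translation":[0,0,0],"turn":0}
    - {"translation":[0,0,0],"turn":0}
    - {"translation":[0,0,0],"turn":0}
  gripper: 1

```text
time_s: 6.9
tcp_pos: [0.4659, 0.0736, 0.0197]
ee_rot: [[0.219, 0.976, 0.002], [0.976, -0.219, -0.001], [-0.0, 0.003, -1.0]]
wrist_force: [0.5, -0.3, 0.0]
grip_width: 0.0852
```

Call:
apply_moves:
  increments:
    - {"translation":[0,0,-5],"turn":0}
    - {"translation":[0,0,-20],"turn":0}
    - {"translation":[0,0,-45],"turn":0}
    - {"translation":[0,0,-75],"turn":0}
    - {"translation":[0,0,-105],"turn":0}
    - {"translation":[0,0,-120],"turn":0}
    - {"translation":[0,0,-123],"turn":0}
    - {"translation":[0,0,-123],"turn":0}

```text
time_s: 7.7
tcp_pos: [0.4656, 0.0737, 0.1429]
ee_rot: [[0.219, 0.976, 0.003], [0.976, -0.219, -0.001], [-0.0, 0.003, -1.0]]
wrist_force: [0.4, -0.7, -0.4]
grip_width: 0.0852
```

Run:
```python
from h import *
T=eyes.capture("top")
for n in("side","top"): cv2.imwrite(f"pics/{n}3.png",cv2.cvtColor(eyes.capture(n),cv2.COLOR_RGB2BGR))
for uv in [(372,189),(300,171)]:
    e=blob(T,uv,15); print(e,onz("top",e[0],.075).round(4))
go(.540,-.095,.142)
```

```text
((372.5926208496094, 189.38442993164062), (20.795825958251953, 21.30555534362793), 147.0428009033203) [ 0.4936 -0.2798  0.075 ]
((299.752197265625, 170.04190063476562), (21.01203155517578, 21.29961585998535), 131.8871307373047) [ 0.5399 -0.0946  0.075 ]
t 7.85 pos [0.465  0.0736 0.1417] w 0.0854 F [-0.44  0.77  0.18] xaxis [ 0.219  0.976 -0.001] -> mm [-1.481e+02  1.101e+02 -1.000e-01]
```

View pics/side3.png

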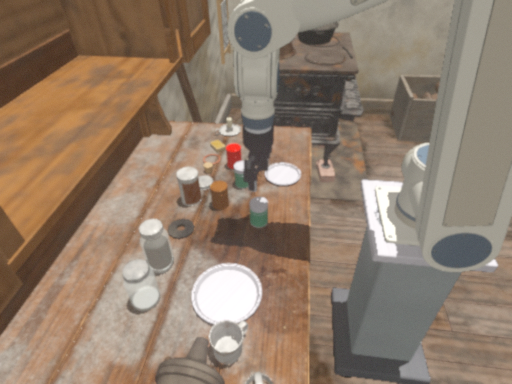

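View pics/top3.png

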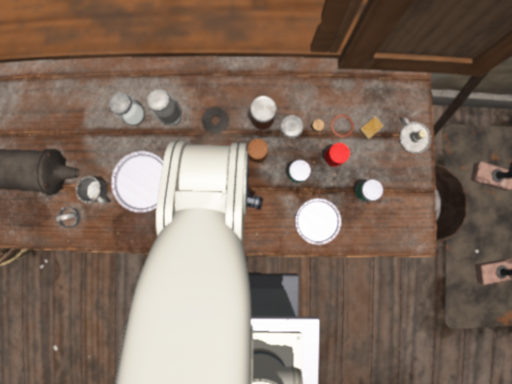

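Tin 1 still stands at side (259,212) and tin 2 is unmoved at top (300,170). Next I lift tin 2.

Call:
apply_moves:
  increments:
    - {"translation":[-10,8,0],"turn":0}
    - {"translation":[-35,26,0],"turn":0}
    - {"translation":[-65,48,0],"turn":0}
    - {"translation":[-95,71,0],"turn":0}
    - {"translation":[-122,91,0],"turn":0}
    - {"translation":[-140,104,0],"turn":0}
    - {"translation":[-148,110,0],"turn":0}
    - {"translation":[-148,110,0],"turn":0}
    - {"translation":[-148,110,0],"turn":0}
    - {"translation":[-148,110,0],"turn":0}

```text
time_s: 8.85
tcp_pos: [0.5394, -0.0939, 0.1419]
ee_rot: [[0.218, 0.976, 0.0], [0.976, -0.218, -0.001], [-0.001, 0.0, -1.0]]
wrist_force: [-0.6, 0.2, 0.3]
grip_width: 0.0855
```

Run:
```python
from h import *
go(.540,-.095,.018)
```

```text
t 8.85 pos [ 0.5394 -0.0939  0.1419] w 0.0855 F [-0.62  0.21  0.33] xaxis [ 0.218  0.976 -0.001] -> mm [ -0.9   0.8 123.9]
```

Call:
apply_moves:
  increments:
    - {"translation":[-1,1,10],"turn":0}
    - {"translation":[-1,1,30],"turn":0}
    - {"translation":[-1,1,52],"turn":0}
    - {"translation":[-1,1,74],"turn":0}
    - {"translation":[-1,1,94],"turn":0}
    - {"translation":[-1,1,110],"turn":0}
    - {"translation":[-1,1,119],"turn":0}
    - {"translation":[-1,1,123],"turn":0}
    - {"translation":[-1,1,123],"turn":0}
    - {"translation":[-1,1,123],"turn":0}

```text
time_s: 9.85
tcp_pos: [0.5406, -0.0952, 0.0195]
ee_rot: [[0.218, 0.976, 0.001], [0.976, -0.218, -0.001], [-0.001, 0.001, -1.0]]
wrist_force: [0.5, -0.3, -0.7]
grip_width: 0.0858
```

Call:
apply_moves:
  increments:
    - {"translation":[0,0,0],"turn":0}
    - {"translation":[0,0,0],"turn":0}
    - {"translation":[0,0,0],"turn":0}
    - {"translation":[0,0,0],"turn":0}
    - {"translation":[0,0,0],"turn":0}
    - {"translation":[0,0,0],"turn":0}
    - {"translation":[0,0,0],"turn":0}
    - {"translation":[0,0,0],"turn":0}
    - {"translation":[0,0,0],"turn":0}
    - {"translation":[0,0,0],"turn":0}
  gripper: -1
  force: 50

```text
time_s: 10.85
tcp_pos: [0.5409, -0.0951, 0.0204]
ee_rot: [[0.218, 0.976, 0.002], [0.976, -0.218, -0.001], [-0.0, 0.003, -1.0]]
wrist_force: [-1.5, 1.7, 5.4]
grip_width: 0.0513
```

Call:
apply_moves:
  increments:
    - {"translation":[0,0,-3],"turn":0}
    - {"translation":[0,0,-10],"turn":0}
    - {"translation":[0,0,-18],"turn":0}
    - {"translation":[0,0,-26],"turn":0}
    - {"translation":[0,0,-30],"turn":0}
    - {"translation":[0,0,-30],"turn":0}
    - {"translation":[0,0,-30],"turn":0}
    - {"translation":[0,0,-30],"turn":0}
    - {"translation":[0,0,-30],"turn":0}

```text
time_s: 11.75
tcp_pos: [0.5407, -0.095, 0.05]
ee_rot: [[0.218, 0.976, 0.002], [0.976, -0.218, -0.001], [-0.0, 0.002, -1.0]]
wrist_force: [-0.5, 1.0, -5.6]
grip_width: 0.0516
```

Run:
```python
from h import *
for i in range(3): cv2.imwrite("pics/side4.png",cv2.resize(cv2.cvtColor(eyes.capture("side")[80:300,130:380],cv2.COLOR_RGB2BGR),None,fx=2.5,fy=2.5)); go(.54,-.095,.018)
```

```text
t 11.8 pos [ 0.5407 -0.095   0.0501] w 0.0514 F [-0.59  0.8  -5.86] xaxis [ 0.218  0.976 -0.   ] -> mm [-0.1 -0.7 32.1]
t 11.85 pos [ 0.5407 -0.0951  0.0501] w 0.0516 F [ 0.45  0.03 -5.84] xaxis [ 0.218  0.976 -0.   ] -> mm [-0.1 -0.8 32.1]
t 11.9 pos [ 0.5407 -0.095   0.0501] w 0.0514 F [-0.47  1.09 -5.02] xaxis [ 0.218  0.976 -0.   ] -> mm [-0.1 -0.8 32.1]
```

View pics/side4.png

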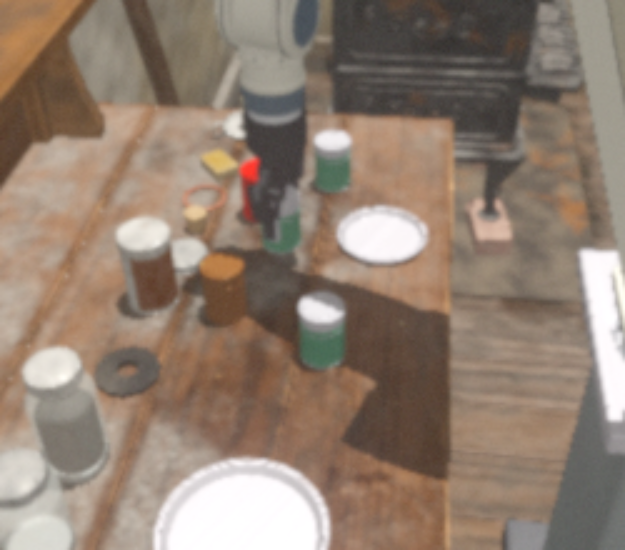

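Tin 2 pulls down about 5.5 N, so it is the heavy one. I'll raise it and carry it to the large tray.

Call:
apply_moves:
  increments:
    - {"translation":[0,0,-6],"turn":0}
    - {"translation":[0,0,-18],"turn":0}
    - {"translation":[0,0,-34],"turn":0}
    - {"translation":[0,0,-52],"turn":0}
    - {"translation":[0,0,-70],"turn":0}
    - {"translation":[0,0,-86],"turn":0}
    - {"translation":[0,0,-98],"turn":0}
    - {"translation":[0,0,-104],"turn":0}
    - {"translation":[0,0,-105],"turn":0}
    - {"translation":[0,0,-105],"turn":0}
  force: 60

```text
time_s: 12.9
tcp_pos: [0.5404, -0.0949, 0.1549]
ee_rot: [[0.218, 0.976, 0.002], [0.976, -0.218, -0.001], [-0.0, 0.002, -1.0]]
wrist_force: [-0.3, -1.1, -5.4]
grip_width: 0.051
```

Run:
```python
from h import *
go(.512,.329,.155)
```

```text
t 12.9 pos [ 0.5404 -0.0949  0.1549] w 0.051 F [-0.28 -1.1  -5.4 ] xaxis [ 0.218  0.976 -0.   ] -> mm [ 407.5 -120.    -0.5]
```

Call:
apply_moves:
  increments:
    - {"translation":[7,-2,0],"turn":0}
    - {"translation":[22,-6,0],"turn":0}
    - {"translation":[44,-13,0],"turn":0}
    - {"translation":[71,-21,0],"turn":0}
    - {"translation":[102,-30,0],"turn":0}
    - {"translation":[136,-40,0],"turn":0}
    - {"translation":[170,-50,0],"turn":0}
    - {"translation":[204,-60,0],"turn":0}
    - {"translation":[238,-70,0],"turn":0}
    - {"translation":[272,-80,0],"turn":0}
    - {"translation":[305,-90,0],"turn":0}
    - {"translation":[335,-99,0],"turn":0}
    - {"translation":[362,-107,0],"turn":0}
    - {"translation":[384,-113,0],"turn":0}
    - {"translation":[399,-117,0],"turn":0}
    - {"translation":[406,-119,0],"turn":0}
    - {"translation":[408,-120,0],"turn":0}
    - {"translation":[408,-120,0],"turn":0}
    - {"translation":[408,-120,0],"turn":0}
    - {"translation":[408,-120,0],"turn":0}

```text
time_s: 14.9
tcp_pos: [0.5124, 0.3286, 0.1547]
ee_rot: [[0.219, 0.976, 0.002], [0.976, -0.219, -0.001], [-0.0, 0.002, -1.0]]
wrist_force: [-0.4, 0.2, -6.7]
grip_width: 0.0514
```

Run:
```python
from h import *
cv2.imwrite("pics/side5.png",cv2.cvtColor(eyes.capture("side"),cv2.COLOR_RGB2BGR)); go(.512,.329,.0234)
```

```text
t 14.95 pos [0.5123 0.3287 0.1547] w 0.0513 F [ 0.43  0.13 -5.14] xaxis [ 0.219  0.976 -0.   ] -> mm [  0.3  -0.6 131.3]
```

View pics/side5.png

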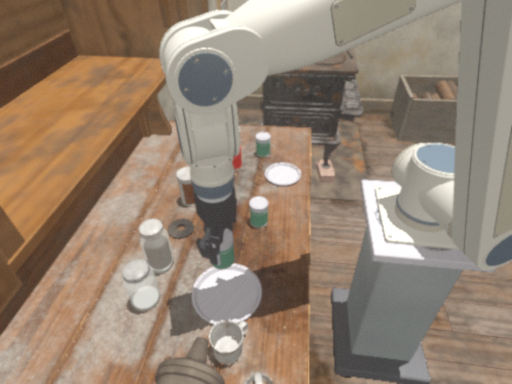

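The tin hangs over the tray (side picture, tin at (226,250), tray at (227,294)), upright. I'll lower it gently.

Call:
apply_moves:
  increments:
    - {"translation":[0,0,6],"turn":0}
    - {"translation":[0,0,18],"turn":0}
    - {"translation":[0,0,36],"turn":0}
    - {"translation":[0,0,56],"turn":0}
    - {"translation":[0,0,76],"turn":0}
    - {"translation":[0,0,94],"turn":0}
    - {"translation":[0,0,108],"turn":0}
    - {"translation":[0,0,118],"turn":0}
    - {"translation":[0,0,123],"turn":0}
    - {"translation":[0,0,126],"turn":0}
    - {"translation":[0,0,128],"turn":0}
    - {"translation":[0,0,129],"turn":0}
    - {"translation":[0,0,129],"turn":0}
    - {"translation":[0,0,129],"turn":0}

```text
time_s: 16.35
tcp_pos: [0.5128, 0.3287, 0.026]
ee_rot: [[0.219, 0.976, 0.002], [0.976, -0.219, -0.0], [0.0, 0.002, -1.0]]
wrist_force: [0.1, -0.6, -5.6]
grip_width: 0.0515
```

Call:
apply_moves:
  increments:
    - {"translation":[0,0,0.5],"turn":0}
    - {"translation":[0,0,1],"turn":0}
    - {"translation":[0,0,1.5],"turn":0}
    - {"translation":[0,0,2],"turn":0}
    - {"translation":[0,0,2],"turn":0}
    - {"translation":[0,0,2],"turn":0}

```text
time_s: 16.95
tcp_pos: [0.5128, 0.3287, 0.0241]
ee_rot: [[0.219, 0.976, 0.002], [0.976, -0.219, -0.0], [0.0, 0.002, -1.0]]
wrist_force: [-0.3, -0.5, -5.4]
grip_width: 0.0512
```

Call:
apply_moves:
  increments:
    - {"translation":[0,0,0.5],"turn":0}
    - {"translation":[0,0,1],"turn":0}
    - {"translation":[0,0,1],"turn":0}
    - {"translation":[0,0,1],"turn":0}

```text
time_s: 17.35
tcp_pos: [0.5129, 0.3288, 0.0235]
ee_rot: [[0.219, 0.976, 0.003], [0.976, -0.219, -0.0], [0.0, 0.003, -1.0]]
wrist_force: [-1.7, -1.0, 2.0]
grip_width: 0.0514
```

The tin is on the tray floor (force now +2 N). I'll release and retreat.

Call:
apply_moves:
  increments:
    - {"translation":[0,0,0],"turn":0}
    - {"translation":[0,0,0],"turn":0}
    - {"translation":[0,0,0],"turn":0}
    - {"translation":[0,0,0],"turn":0}
    - {"translation":[0,0,0],"turn":0}
    - {"translation":[0,0,0],"turn":0}
    - {"translation":[0,0,0],"turn":0}
    - {"translation":[0,0,0],"turn":0}
  gripper: 1

```text
time_s: 18.15
tcp_pos: [0.5129, 0.3287, 0.0235]
ee_rot: [[0.219, 0.976, 0.003], [0.976, -0.219, -0.0], [0.0, 0.003, -1.0]]
wrist_force: [0.1, -0.0, 0.1]
grip_width: 0.0857
```

Call:
apply_moves:
  increments:
    - {"translation":[0,0,-5],"turn":0}
    - {"translation":[0,0,-20],"turn":0}
    - {"translation":[0,0,-45],"turn":0}
    - {"translation":[0,0,-75],"turn":0}
    - {"translation":[0,0,-105],"turn":0}
    - {"translation":[0,0,-135],"turn":0}
    - {"translation":[0,0,-150],"turn":0}
    - {"translation":[0,0,-150],"turn":0}

```text
time_s: 18.95
tcp_pos: [0.5133, 0.3293, 0.1763]
ee_rot: [[0.219, 0.976, 0.007], [0.976, -0.219, 0.002], [0.003, 0.006, -1.0]]
wrist_force: [0.3, -0.2, -0.0]
grip_width: 0.0854
```

Call:
apply_moves:
  increments:
    - {"translation":[-10,0,0],"turn":0}
    - {"translation":[-35,-10,0],"turn":0}
    - {"translation":[-70,-25,0],"turn":0}
    - {"translation":[-105,-40,0],"turn":0}
    - {"translation":[-140,-55,0],"turn":0}
    - {"translation":[-175,-65,0],"turn":0}
    - {"translation":[-210,-70,0],"turn":0}
    - {"translation":[-240,-70,0],"turn":0}
    - {"translation":[-260,-70,0],"turn":0}
    - {"translation":[-270,-70,0],"turn":0}
    - {"translation":[-270,-70,0],"turn":0}
    - {"translation":[-270,-70,0],"turn":0}

```text
time_s: 20.15
tcp_pos: [0.3859, 0.0813, 0.1746]
ee_rot: [[0.219, 0.976, 0.007], [0.976, -0.219, 0.002], [0.003, 0.006, -1.0]]
wrist_force: [0.0, -0.3, -0.0]
grip_width: 0.0857
```

Run:
```python
from h import *
T=eyes.capture("top");S=eyes.capture("side")
cv2.imwrite("pics/side6.png",cv2.cvtColor(S,cv2.COLOR_RGB2BGR));cv2.imwrite("pics/top6.png",cv2.cvtColor(T,cv2.COLOR_RGB2BGR)); go(.512,.329,.023)
print(proj("top",(.5125,.3288,.078)),proj("side",(.5125,.3288,.078)))
```

```text
t 20.25 pos [0.3861 0.0817 0.1747] w 0.0854 F [ 0.47  1.31 -0.63] xaxis [0.218 0.976 0.003] -> mm [268.3  68.  153. ]
[132.27210517 178.6530837 ] [223.36307969 275.10521997]
```

View pics/side6.png

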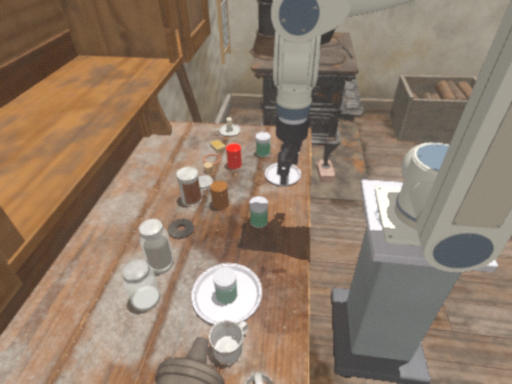

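View pics/top6.png

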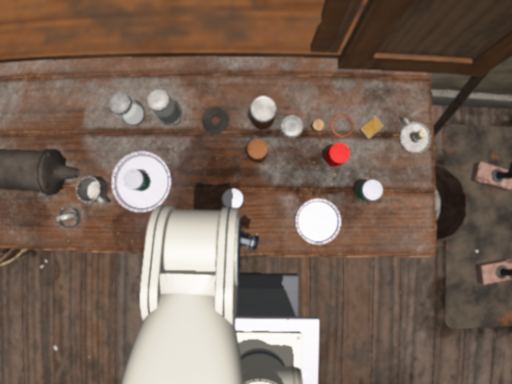

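The heavy tin stands centred in the tray: its lid is at top (132,179) and side (224,274), matching the predicted spots. Tin 1 (top (233,198)) and tin 3 (top (372,190)) still stand on the table, and the gripper is clear.

```bash
python3 -c "
from plant import manip
print(manip.sign_off())"
```

```text
the job is handed in; nothing more can be done
None
```

The heavy tin is standing upright in the larger baking tray, and I handed the job in after about 20 s of robot time; no verdict was reported.

- **Finding the heavy tin:** I lifted two of the three tins. The first pulled down about 1 N, so it was light, and I set it back where it stood. The second, at about (0.540, -0.095), pulled down about 5.5 N, or roughly 560 g, so it was the heavy one. I never lifted the third tin, since the second one settled it.
- **Placing it:** I lowered it until the wrist force changed from -5.4 to +2.0 N, then released it.
- **Last checks:** Both pictures show it upright, with its lid within about 2 pixels of where a tin at the tray's centre should appear. The two light tins stand upright on the table, well clear of the tray, and the open gripper touches nothing.
- **Disagreement:** In my first measurements, the side view put the second and third tins and the tray 10 to 30 mm from where the top view did, because nearby bright objects spoiled its outlines. I used the top-view positions, and the grasps and the placing fitted them.

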